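Rack the bearing drivers in order of size

TASK

Put the four bearing drivers back on the wooden rack in order of size, one standing upright in the middle of each ring mark: the one with the largest disc next to the tall post, then smaller and smaller towards the other end. Do not let any of them fall over on the way.

Things in the scene. Friction and masses are not known exactly. Their poses are not given: they have to be found in the camera images.
- driver26_centre (a point): Bearing driver, smallest of four: a loose bare-metal turned part standing upright on the bench, a flat round disc 26 mm across and 12 mm thick at the bottom with a round stem 16 mm across rising from its middle, 76 mm tall in all. This point lies on its axis, half-way up (38 mm above its underside), on the stem; z along the stem, upward.
- driver34_centre (a point): Bearing driver, second smallest of four: a loose bare-metal turned part standing upright on the bench, a flat round disc 34 mm across and 12 mm thick at the bottom with a round stem 16 mm across rising from its middle, 76 mm tall in all. This point lies on its axis, half-way up (38 mm above its underside), on the stem; z along the stem, upward.
- driver42_centre (a point): Bearing driver, second largest of four: a loose bare-metal turned part standing upright on the bench, a flat round disc 42 mm across and 12 mm thick at the bottom with a round stem 16 mm across rising from its middle, 76 mm tall in all. This point lies on its axis, half-way up (38 mm above its underside), on the stem; z along the stem, upward.
- driver50_centre (a point): Bearing driver, largest of four: a loose bare-metal turned part standing upright on the bench, a flat round disc 50 mm across and 12 mm thick at the bottom with a round stem 16 mm across rising from its middle, 76 mm tall in all. This point lies on its axis, half-way up (38 mm above its underside), on the stem; z along the stem, upward.
- mark0 (a point): Centre of one of the four ring marks (dark rings 57 mm across, inlaid flush) in a row, 60 mm apart, on the top face of the fixed wooden rack board (330 x 66 mm, top face 12 mm above the bench). mark0 to mark3 follow one another along the board. x runs along the row from mark0 to mark3, y across it, z up. All four marks are alike.
- mark1 (a point): Centre of one of the four ring marks (dark rings 57 mm across, inlaid flush) in a row, 60 mm apart, on the top face of the fixed wooden rack board (330 x 66 mm, top face 12 mm above the bench). mark0 to mark3 follow one another along the board. x runs along the row from mark0 to mark3, y across it, z up. All four marks are alike.
- mark2 (a point): Centre of one of the four ring marks (dark rings 57 mm across, inlaid flush) in a row, 60 mm apart, on the top face of the fixed wooden rack board (330 x 66 mm, top face 12 mm above the bench). mark0 to mark3 follow one another along the board. x runs along the row from mark0 to mark3, y across it, z up. All four marks are alike.
- mark3 (a point): Centre of one of the four ring marks (dark rings 57 mm across, inlaid flush) in a row, 60 mm apart, on the top face of the fixed wooden rack board (330 x 66 mm, top face 12 mm above the bench). mark0 to mark3 follow one another along the board. x runs along the row from mark0 to mark3, y across it, z up. All four marks are alike.
- post: Upright dark steel post with a knob head, 26 mm across its foot, 60 mm tall, fixed on the rack board 45 mm beyond the last ring mark at one end of the row: beyond mark0 at some starts, beyond mark3 at others. The other end has only a low stud, 9 mm tall. Origin at the centre of its foot on the board's top face.
- lamp_cream: Fixed desk lamp with a cream shade on the low bench to the right; not part of the job, only to be kept clear of when the arm swings in from its right-hand start. Origin under the shade, 50 mm below the work surface; the round shade is about 180 mm across, its centre 0.11 m nearer the robot than the origin and 0.03 m to its left, from 0.26 to 0.42 m above the work surface; its arm rises beyond it.
There are look-alikes about, which are no part of the job. What is shaped like the part that bears driver34_centre but yellow is not meant. What is shaped like the part that bears driver26_centre but orange is not meant.

How it is judged (in metres and radians):
At the end, for the whole second after the job is handed in: Each driver stands upright (within 0.1 rad) and still on the rack board with its axis within 12 mm of the centre of its own ring mark, the 50 mm one on the mark nearest the post, then 42, 34 and 26 mm in order away from it (((horizontal distance between post and mark0 below 0.08 m and horizontal distance between driver26_centre and mark3 below 0.012 m and horizontal distance between driver34_centre and mark2 below 0.012 m and horizontal distance between driver42_centre and mark1 below 0.012 m and horizontal distance between driver50_centre and mark0 below 0.012 m) or (horizontal distance between post and mark3 below 0.08 m and horizontal distance between driver26_centre and mark0 below 0.012 m and horizontal distance between driver34_centre and mark1 below 0.012 m and horizontal distance between driver42_centre and mark2 below 0.012 m and horizontal distance between driver50_centre and mark3 below 0.012 m)) and angle between each of driver26_centre, driver34_centre, driver42_centre, driver50_centre's own z axis and vertical below 0.1 rad and height (world z) of driver26_centre between 0.044 and 0.056 m and linear speed of each of driver26, driver34, driver42, driver50 below 0.02 m/s and height (world z) of driver34_centre between 0.044 and 0.056 m and height (world z) of driver42_centre between 0.044 and 0.056 m and height (world z) of driver50_centre between 0.044 and 0.056 m); the robot touches nothing.
It fails at once if a bearing driver falls over (leans more than 0.7 rad) (angle between any of driver26_centre, driver34_centre, driver42_centre, driver50_centre's own z axis and vertical above 0.7 rad).
It also fails if it takes over 96 s, if anything falls off the work surface, if the arm or the gripper's body presses on something with over 40 N, if the wrist force passes 120 N, or if a joint passes its speed limit or range.

ROBOT

A 6-joint arm with a two-finger parallel gripper is mounted at the origin on a cart in front of the work surface, level with it; the furniture and walls round the work are solid. World frame = base frame: x ahead of the robot, y to its left, z up, the work surface at z = 0. Lengths are in mm, angles in rad, forces in N, time in s.
With the tool pointing down it reaches from about 400 to 925 mm from the base axis. Payload 12.5 kg.
Tool frame: the origin (TCP) lies on the centre line of the jaws, within the pads' length; the fingertips stand 19 mm ahead of it and the grasp point (between the pads) is the TCP; y points along the fingers, x is the direction in which the jaws open and shut, and the axes are right-handed (so a half turn about y gives the same grasp; the last joint's range is limited). The gripper opens to 95 mm and grips with 3 to 60 N. Pads are 20 mm wide; open, the fingers measure 119 mm over their backs; the gripper's body (75 mm by 180 mm) begins 59 mm behind the grasp point.
Start: joints at [-1.438, 0.491, 1.559, -0, 1.092, -0.106], TCP at [147.858, -607.277, 211.561] pointing down, gripper open.
Joint ranges: [-3.1, 3.1], [-0.84, 2.19], [0.05, 2.79], [-1.13, 4.28], [0.06, 2.93], [-2.69, 2.69]. Speed limits (rad/s): [2.22, 2.22, 2.79, 3.14, 3.14, 3.14].

INTERFACE

Orientations are given as [roll, pitch, yaw] about the fixed x, y, z axes, in that order (R = Rz(yaw) Ry(pitch) Rx(roll)).
In Python, from cell import env gives the robot as it stands. The module is installed in compiled form; this text tells all that it offers.
- The arm moves only by the tool move_arm, never from a script. Its argument "rows" is a list of rows, each an object of numbers: "tx", "ty", "tz": the shift along the tool's x, y, z in cm; "rx", "ry", "rz": the turn, a rotation vector about the tool's x, y, z in rad; "grip": the opening in per cent of the stroke, from 0 (shut) to 100 (fully open). In form: [{"tx": .., "ty": .., "tz": .., "rx": .., "ry": .., "rz": .., "grip": ..}, ...]. A call has 1 to 10 rows; each row shifts and turns the commanded pose from where the row before left it, along the tool's axes as they then stand; what a row does not reach is not made up. A row lasts 1/12 s, in which the tool goes at most 41.7 mm and 7.16 degrees, less where a joint would pass 70% of its speed; a pose out of reach is approached as far as the arm can. A call is refused whole if a number of a shift passes 4.17 or a number of a turn 0.125, either way. A call with a gripper value outside its range is refused whole. The fingers move at their own pace and stop on an object; the grip force is fixed at half the most. Time passes only in rows, so rows that do not move let the fingers close. It gives the time, the measured TCP pose, the force and the opening at its end, in the units of the state.
- env.state(): the state, without advancing time (a new reading comes with each control period).
- env.read_camera(name): name is "side" or "top" or "wrist"; returns (picture, depth): 480x640x3 uint8, blue, green, red; 480x640 float32, mm along the optical axis (not along the pixel's ray), 0 where there is no reading.
- env.calibration(name): a dict with "vertical_fov" (degrees; the focal length in pixels is half the picture's height over the tangent of half this angle, whatever the lens; pixels are square), "cx", "cy" (the principal point, pixels), "dist" ([k1, k2, p1, p2, k3] as OpenCV has them; the pictures are not rectified), "eye" and "rotation" of the camera in the world. Camera axes: x right, y up, looking along -z (the intrinsics and any distortion apply to the point x, -y, -z); pixel columns grow to the right and rows downward; lengths in mm; the calibration is good to about 2 mm. A picture is of the moment at which its call begins: read the wrist's pose just before it. calibration takes no time and is no camera call; for the wrist camera it gives the pose at the moment of the call.
- env.job_done(): hands the job in, once; it reports no verdict.
The state is a dict: "t": time; "joints": joint angles; "qvel": joint speeds; "tau": joint torques, N m; "eef_pos": TCP position; "tcp_rot": TCP orientation; "ft_force": force on the tool from outside, world axes, zero at the start; "moment": the same for the moment, N m; "opening": opening from 0.0 (shut) to 1.0 (fully open).
Only numpy, scipy, OpenCV 4.12 (cv2) and the standard library are available. Lean on these libraries where they do the work, as an engineer would, in place of code of your own. Each camera call takes 0.05 s, during which the arm holds its last target.

## Working session

There is one attempt and no reset: what is moved stays moved. The work goes in short steps, Python scripts to look and compute and a tool call to move; the robot and the scene stay as the last step left them, time stands still between calls to the robot, and variables do not carry over. Pictures are saved under pics/ and viewed, and the job is handed in when it is done.

Besides the shell and the picture viewer there is one more tool, called after ">>>" by a JSON object that holds its "op" and its "data", one argument or row to a line. move_arm: Moves the arm, as the interface text tells. Its arguments: {"type":"object","properties":{"rows":{"type":"array"}},"required":["rows"]}

```bash
mkdir -p pics
cat > h.py <<'E'
import numpy as np, cv2
from cell import env
np.set_printoptions(suppress=True,precision=3)
E
python3 - <<'E'
from h import *
for n in("top","side","wrist"):
    c=env.calibration(n); p,d=env.read_camera(n); cv2.imwrite(f"pics/{n}0.png",p); np.save(f"{n}0.npy",d); print(n,c)
s=env.state(); print(s)
E
```

```text
top {'vertical_fov': 54.54276595595666, 'cx': 316.9993478807036, 'cy': 238.06988405360065, 'dist': array([-0.115,  0.   ,  0.   ,  0.   ,  0.   ]), 'eye': array([ 395.319,   61.694, 1220.017]), 'rotation': array([ 0.115,  0.006, -1.557])}
side {'vertical_fov': 44.71093170028829, 'cx': 304.66448613929236, 'cy': 236.7850268297155, 'dist': array([-0.048,  0.   ,  0.   ,  0.   ,  0.   ]), 'eye': array([  -0.567, 1062.251,  779.44 ]), 'rotation': array([ 0.998, -0.006, -2.665])}
wrist {'vertical_fov': 71.99175914711702, 'cx': 315.57504541516187, 'cy': 239.28369879377777, 'dist': array([-0.002,  0.   ,  0.   ,  0.   ,  0.   ]), 'eye': array([ 226.671, -588.147,  383.671]), 'rotation': array([-0.294,  0.002, -1.332])}
{'t': 0.15, 'joints': array([-1.438,  0.491,  1.559, -0.   ,  1.092, -0.106]), 'qvel': array([-0.001, -0.002, -0.001,  0.   , -0.   , -0.   ]), 'tau': array([  0.002, -61.289, -25.828,   0.069,   0.047,  -0.   ]), 'eef_pos': array([ 147.816, -607.075,  211.092]), 'tcp_rot': array([-1.571,  0.001, -1.332]), 'ft_force': array([-0.463,  0.65 ,  0.26 ]), 'moment': array([ 0.016, -0.032,  0.02 ]), 'opening': 0.9999991259027147}
```

View pics/top0.png

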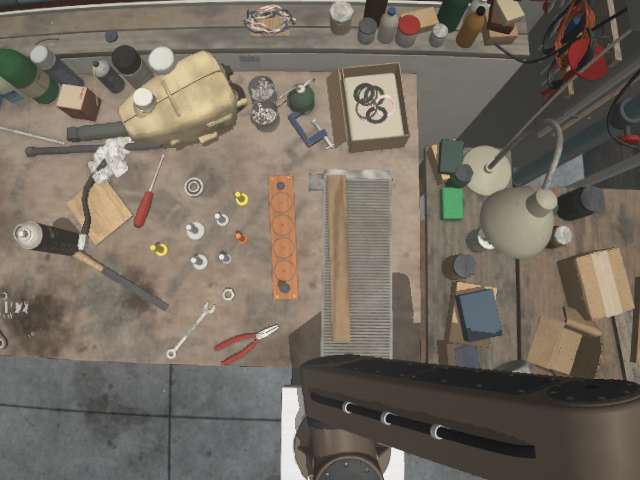

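View pics/side0.png

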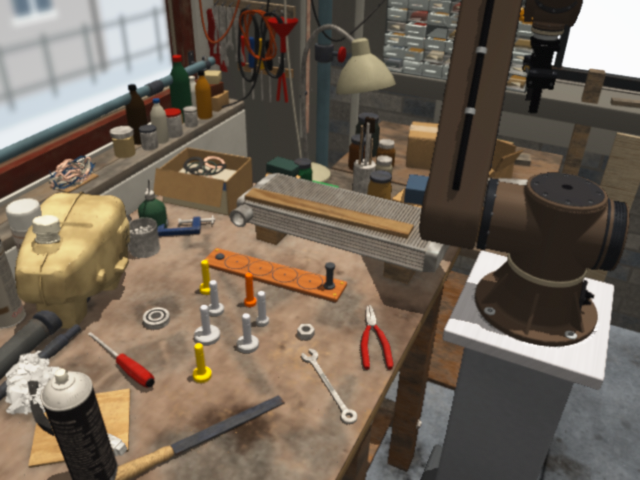

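View pics/wrist0.png

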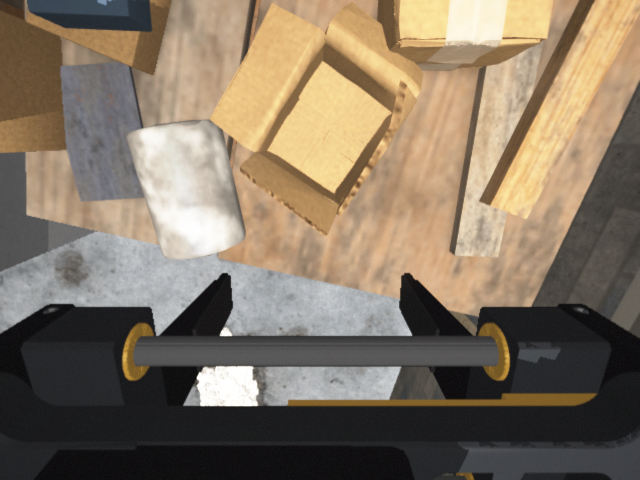

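```bash
cat >> h.py <<'E'
from scipy.spatial.transform import Rotation as Ro
class Cam:
    def __init__(s,n):
        c=env.calibration(n); f=240/np.tan(np.radians(c['vertical_fov']/2))
        s.K=np.array([[f,0,c['cx']],[0,f,c['cy']],[0,0,1]]); s.D=c['dist']; s.e=c['eye']; s.R=Ro.from_euler('xyz',c['rotation']).as_matrix()
    def ray(s,uv):
        q=cv2.undistortPoints(np.array(uv,float).reshape(-1,1,2),s.K,s.D).reshape(-1,2)
        return (s.R@np.c_[q[:,0],-q[:,1],-np.ones(len(q))].T).T
    def plane(s,uv,z):
        r=s.ray(uv); return s.e+r*((z-s.e[2])/r[:,2])[:,None]
    def proj(s,P):
        q=(np.atleast_2d(P)-s.e)@s.R; q=q*[1,-1,-1]
        return cv2.projectPoints(q.reshape(-1,1,3),np.zeros(3),np.zeros(3),s.K,s.D)[0].reshape(-1,2)
E
python3 - <<'E'
from h import *
p=cv2.imread("pics/top0.png")
cv2.imwrite("pics/topz.png",cv2.resize(p[170:310,140:310],None,fx=4.2,fy=4.2,interpolation=cv2.INTER_CUBIC))
d=np.load("top0.npy");c=Cam("top")
# per-pixel height
v,u=np.mgrid[170:310,140:310]; r=c.ray(np.c_[u.ravel(),v.ravel()]); dz=d[170:310,140:310].ravel()
P=c.e+r*dz[:,None]; 
H=P[:,2].reshape(140,170); np.save("H.npy",H)
m=(H>55).astype(np.uint8)
n,l,st,ce=cv2.connectedComponentsWithStats(m)
for i in range(1,n):
    if st[i,4]<4: continue
    k=(l==i).ravel(); print(st[i,4],ce[i]+[140,170],P[k].mean(0),P[k].max(0), p[int(ce[i][1]+170),int(ce[i][0]+140)])
E
```

```text
19 [309. 182.] [665.325  92.345  92.313] [690.472  92.958 101.833] [139 145 149]
41 [237.976 195.049] [628.833 266.518 100.214] [ 642.092  279.041 1220.017] [113 225 238]
43 [217.535 216.581] [574.875 315.486  98.907] [ 588.493  330.381 1220.017] [226 229 230]
42 [189.595 227.548] [550.498 391.516  72.094] [557.201 401.698  79.776] [226 229 231]
41 [238.463 236.195] [530.084 266.454  73.233] [538.302 275.787  82.334] [ 91 154 237]
49 [153.898 247.02 ] [500.004 481.303  71.724] [507.471 491.054  79.918] [111 224 238]
40 [221.825 256.3  ] [479.24  306.425  73.497] [487.298 313.807  81.094] [228 231 232]
38 [193.974 259.763] [469.529 376.504  72.934] [476.313 384.102  82.333] [226 229 230]
63 [283.714 287.   ] [405.992 151.018  69.892] [415.91  160.557  74.384] [101 104 106]
```

View pics/topz.png

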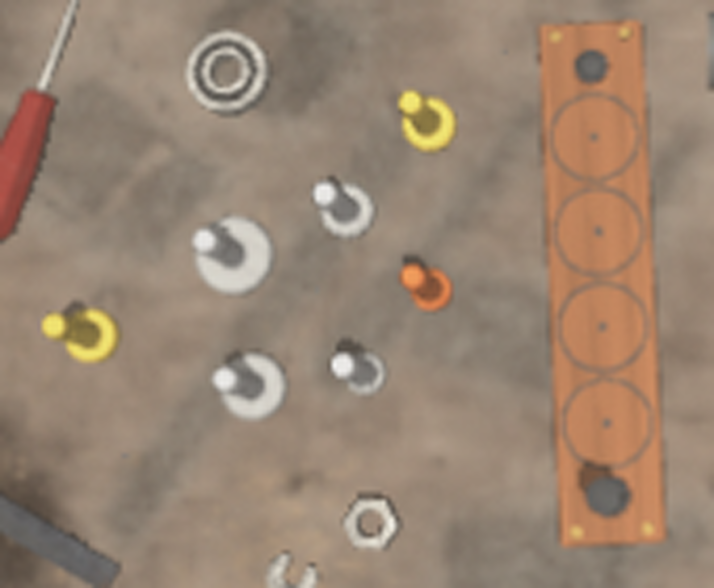

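Run:
```python
from h import *
d=np.load("top0.npy");c=Cam("top"); p=cv2.imread("pics/top0.png")
v,u=np.mgrid[0:480,0:640]; P=(c.e+c.ray(np.c_[u.ravel(),v.ravel()])*d.ravel()[:,None]).reshape(480,640,3)
for q in [(480,222),(510,185),(500,250),(517,222),(517,260),(552,222),(543,203),(545,190),(556,160),(555,130),(540,122),(487,168),(368,250),(368,110),(462,200),(460,175)]: print(q,P[q[1],q[0]])
# high stuff map over swing region
def zp(x,y): return np.array([(x+.5)/4.2-.5+140,(y+.5)/4.2-.5+170])
M=c.plane([zp(*q) for q in [(593,136),(599,231),(602,326),(607,423)]],12); print("marks",M, np.diff(M,axis=0))
print("stemtops",c.plane([zp(*q) for q in [(204,241),(224,378),(324,193),(343,365)]],76))
print("discs",c.plane([zp(*q) for q in [(234,255),(252,385),(346,209),(363,372)]],12))
print("post",c.plane([zp(607,495)],72))
```

```text
(480, 222) [ 540.78  -264.62   287.532]
(510, 185) [ 701.222 -474.2    -50.235]
(500, 250) [ 481.838 -297.753  306.298]
(517, 222) [ 531.538 -314.389  354.447]
(517, 260) [ 489.065 -491.822  -62.809]
(552, 222) [ 535.206 -393.411  338.995]
(543, 203) [ 559.858 -344.475  403.432]
(545, 190) [ 584.939 -351.136  400.587]
(556, 160) [ 637.01  -366.054  420.189]
(555, 130) [ 701.219 -378.158  401.956]
(540, 122) [ 743.449 -384.642  331.399]
(487, 168) [ 738.845 -394.984  -13.243]
(368, 250) [497.212 -52.807 103.155]
(368, 110) [860.465 -55.843  79.955]
(462, 200) [ 647.449 -321.54   -13.213]
(460, 175) [ 702.287 -300.496   43.81 ]
marks [[629.677 168.108  12.   ]
 [569.384 162.911  12.   ]
 [509.809 159.694  12.   ]
 [449.647 155.295  12.   ]] [[-60.293  -5.196   0.   ]
 [-59.575  -3.217   0.   ]
 [-60.162  -4.399   0.   ]]
stemtops [[551.32  394.066  76.   ]
 [469.654 378.279  76.   ]
 [581.068 322.601  76.   ]
 [478.484 307.234  76.   ]]
discs [[551.381 392.992  12.   ]
 [469.729 378.016  12.   ]
 [581.421 322.777  12.   ]
 [478.963 308.229  12.   ]]
post [[404.819 149.775  72.   ]]
```

>>> {"op": "move_arm", "data": {
  "rows": [
    {"ty": -4},
    {"ty": -4},
    {"ty": -4},
    {"ty": -4},
    {"ty": -4},
    {"ty": -4},
    {"ty": -3,"ry": 0.084},
    {"ry": 0.084,"grip": 40},
    {}
  ]
}}

```text
validation failed for argument at $.ro...
```

```bash
cat >> h.py <<'E'
def delta(x,y,z,yaw=-1.5):
    s=env.state(); R=Ro.from_euler('xyz',s['tcp_rot']).as_matrix(); T=np.array([x,y,z])-s['eef_pos']
    Rt=Ro.from_euler('xyz',[-np.pi/2,0,yaw]).as_matrix()
    print("t",s['t'],"pos",s['eef_pos'],"rot",s['tcp_rot'],"j",s['joints'],"F",s['ft_force'],"op",s['opening'])
    print("tool cm",R.T@T/10,"rotvec",Ro.from_matrix(R.T@Rt).as_rotvec())
E
python3 -c "
from h import *
delta(300,-330,480); delta(450,300,300)"
```

```text
t 0.15 pos [ 147.816 -607.075  211.092] rot [-1.571  0.001 -1.332] j [-1.438  0.491  1.559 -0.     1.092 -0.106] F [-0.463  0.65   0.26 ] op 0.9999991259027147
tool cm [-23.344 -26.87   21.342] rotvec [-0.     0.168 -0.001]
t 0.15 pos [ 147.816 -607.075  211.092] rot [-1.571  0.001 -1.332] j [-1.438  0.491  1.559 -0.     1.092 -0.106] F [-0.463  0.65   0.26 ] op 0.9999991259027147
tool cm [-80.994  -8.82   50.815] rotvec [-0.     0.168 -0.001]
```

>>> {"op": "move_arm", "data": {
  "rows": [
    {"tx": 0,"ty": -4,"tz": 0,"rx": 0,"ry": 0,"rz": 0,"grip": 100},
    {"tx": 0,"ty": -4,"tz": 0,"rx": 0,"ry": 0,"rz": 0,"grip": 100},
    {"tx": 0,"ty": -4,"tz": 0,"rx": 0,"ry": 0,"rz": 0,"grip": 100},
    {"tx": 0,"ty": -4,"tz": 0,"rx": 0,"ry": 0,"rz": 0,"grip": 100},
    {"tx": 0,"ty": -4,"tz": 0,"rx": 0,"ry": 0,"rz": 0,"grip": 100},
    {"tx": 0,"ty": -4,"tz": 0,"rx": 0,"ry": 0,"rz": 0,"grip": 100},
    {"tx": 0,"ty": -3,"tz": 0,"rx": 0,"ry": 0.084,"rz": 0,"grip": 45},
    {"tx": 0,"ty": 0,"tz": 0,"rx": 0,"ry": 0.084,"rz": 0,"grip": 45},
    {"tx": 0,"ty": 0,"tz": 0,"rx": 0,"ry": 0,"rz": 0,"grip": 45}
  ]
}}

```text
t: 0.9
eef_pos: [147.9, -607.3, 483.0]
tcp_rot: [-1.571, -0.003, -1.504]
ft_force: [0.2, -0.5, -1.0]
opening: 0.845
```

```bash
python3 -c "
from h import *
delta(300,-330,480)"
```

```text
t 0.9 pos [ 147.875 -607.348  483.002] rot [-1.571 -0.003 -1.504] j [-1.438  0.362  1.074  0.     1.703  0.066] F [ 0.167 -0.513 -1.003] op 0.8451453692400936
tool cm [-26.654   0.227  17.037] rotvec [-0.    -0.004  0.003]
```

>>> {"op": "move_arm", "data": {
  "rows": [
    {"tx": -2.8,"ty": 0,"tz": 2.0,"rx": 0,"ry": 0,"rz": 0,"grip": 45},
    {"tx": -2.8,"ty": 0,"tz": 2.0,"rx": 0,"ry": 0,"rz": 0,"grip": 45},
    {"tx": -2.8,"ty": 0,"tz": 2.0,"rx": 0,"ry": 0,"rz": 0,"grip": 45},
    {"tx": -2.8,"ty": 0,"tz": 2.0,"rx": 0,"ry": 0,"rz": 0,"grip": 45},
    {"tx": -2.8,"ty": 0,"tz": 2.0,"rx": 0,"ry": 0,"rz": 0,"grip": 45},
    {"tx": -2.8,"ty": 0,"tz": 2.0,"rx": 0,"ry": 0,"rz": 0,"grip": 45},
    {"tx": -2.8,"ty": 0,"tz": 2.0,"rx": 0,"ry": 0,"rz": 0,"grip": 45},
    {"tx": -2.8,"ty": 0,"tz": 2.0,"rx": 0,"ry": 0,"rz": 0,"grip": 45},
    {"tx": -2.8,"ty": 0,"tz": 2.0,"rx": 0,"ry": 0,"rz": 0,"grip": 45},
    {"tx": -2.8,"ty": 0,"tz": 2.0,"rx": 0,"ry": 0,"rz": 0,"grip": 45}
  ]
}}

```text
t: 1.73
eef_pos: [327.9, -312.1, 480.3]
tcp_rot: [-1.572, 0.002, -1.497]
ft_force: [0.4, -0.8, 1.1]
opening: 0.448
```

>>> {"op": "move_arm", "data": {
  "rows": [
    {"tx": -4,"ty": 0,"tz": 1.2,"rx": 0,"ry": 0,"rz": 0,"grip": 45},
    {"tx": -4,"ty": 0,"tz": 1.2,"rx": 0,"ry": 0,"rz": 0,"grip": 45},
    {"tx": -4,"ty": 0,"tz": 1.2,"rx": 0,"ry": 0,"rz": 0,"grip": 45},
    {"tx": -4,"ty": 0,"tz": 1.2,"rx": 0,"ry": 0,"rz": 0,"grip": 45},
    {"tx": -4,"ty": 0,"tz": 1.2,"rx": 0,"ry": 0,"rz": 0,"grip": 45},
    {"tx": -4,"ty": 0,"tz": 1.2,"rx": 0,"ry": 0,"rz": 0,"grip": 45},
    {"tx": -4,"ty": 0,"tz": 1.2,"rx": 0,"ry": 0,"rz": 0,"grip": 45},
    {"tx": -4,"ty": 0,"tz": 1.2,"rx": 0,"ry": 0,"rz": 0,"grip": 45},
    {"tx": -4,"ty": 0,"tz": 1.2,"rx": 0,"ry": 0,"rz": 0,"grip": 45},
    {"tx": -4,"ty": 0,"tz": 1.2,"rx": 0,"ry": 0,"rz": 0,"grip": 45}
  ]
}}

```text
t: 2.57
eef_pos: [418.2, 95.0, 480.4]
tcp_rot: [-1.573, -0.0, -1.497]
ft_force: [0.3, -1.1, 0.8]
opening: 0.451
```

```bash
python3 -c "
from h import *
delta(500,330,300)"
```

```text
t 2.5667 pos [418.241  94.967 480.435] rot [-1.573 -0.    -1.497] j [ 0.069  0.02   1.514 -0.     1.609  1.566] F [ 0.267 -1.078  0.793] op 0.45069231280487265
tool cm [-22.837  18.022   9.924] rotvec [0.002 0.003 0.   ]
```

>>> {"op": "move_arm", "data": {
  "rows": [
    {"tx": -3.5,"ty": 2.5,"tz": 0.8,"rx": 0,"ry": 0,"rz": 0,"grip": 45},
    {"tx": -3.5,"ty": 2.5,"tz": 0.8,"rx": 0,"ry": 0,"rz": 0,"grip": 45},
    {"tx": -3.5,"ty": 2.5,"tz": 0.8,"rx": 0,"ry": 0,"rz": 0,"grip": 45},
    {"tx": -3.5,"ty": 2.5,"tz": 0.8,"rx": 0,"ry": 0,"rz": 0,"grip": 45},
    {"tx": -3.5,"ty": 2.5,"tz": 0.8,"rx": 0,"ry": 0,"rz": 0,"grip": 45},
    {"tx": -3.5,"ty": 2.5,"tz": 0.8,"rx": 0,"ry": 0,"rz": 0,"grip": 45},
    {"tx": 0,"ty": 0,"tz": 0,"rx": 0,"ry": 0,"rz": 0,"grip": 45},
    {"tx": 0,"ty": 0,"tz": 0,"rx": 0,"ry": 0,"rz": 0,"grip": 45},
    {"tx": 0,"ty": 0,"tz": 0,"rx": 0,"ry": 0,"rz": 0,"grip": 45}
  ]
}}

```text
t: 3.32
eef_pos: [449.9, 295.1, 338.2]
tcp_rot: [-1.572, -0.001, -1.498]
ft_force: [0.1, -0.2, -0.0]
opening: 0.447
```

Run:
```python
from h import *
c=Cam("wrist"); p,d=env.read_camera("wrist")
import pickle; pickle.dump((c.K,c.D,c.e,c.R),open("w1.pkl","wb"))
cv2.imwrite("pics/w1.png",p)
P=[(551.3,393.5,76),(469.7,378.1,76),(581.2,322.7,76),(478.7,307.7,76),(551.3,393.5,12),(469.7,378.1,12),(581.2,322.7,12),(478.7,307.7,12)]
for q in c.proj(P): cv2.circle(p,tuple(int(round(a)) for a in q),3,(0,0,255),1)
cs=Cam("side"); ps,_=env.read_camera("side")
for q in cs.proj(P): cv2.circle(ps,tuple(int(round(a)) for a in q),2,(0,0,255),-1)
cv2.imwrite("pics/w1b.png",p); cv2.imwrite("pics/s1b.png",cv2.resize(ps[230:400,140:360],None,fx=3.4,fy=3.4))
```

```text
(no output)
```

View pics/w1b.png

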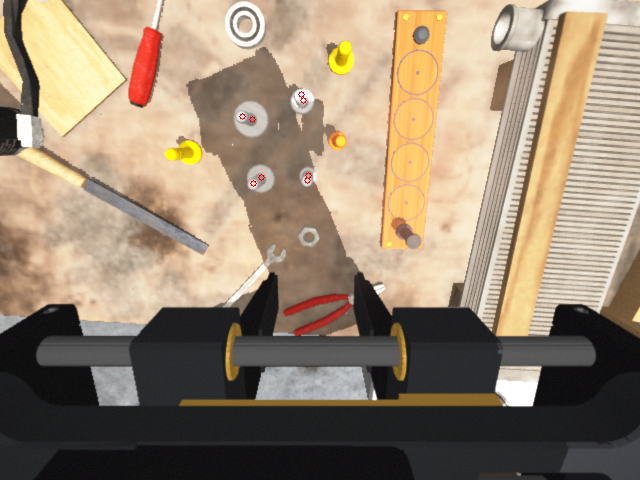

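View pics/s1b.png

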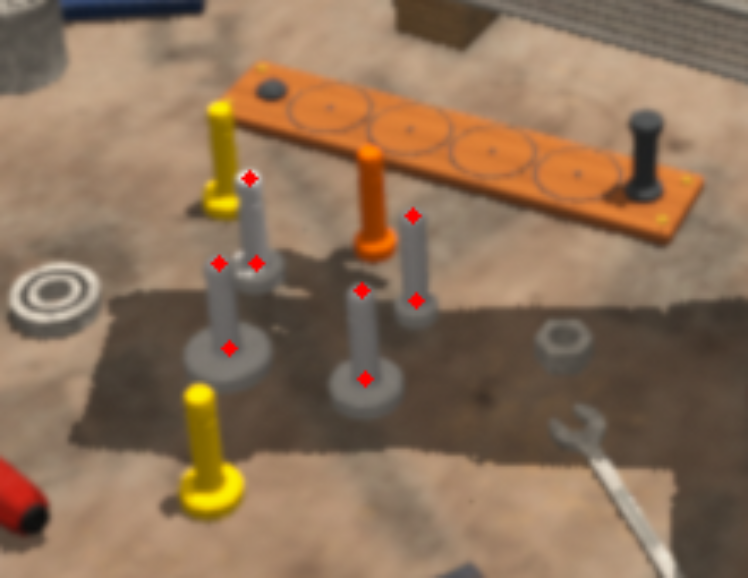

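```bash
python3 -c "
from h import *
delta(551.3,393.5,150)"
```

```text
t 3.4167 pos [450.269 294.595 339.355] rot [-1.57  0.   -1.5 ] j [ 0.457  0.256  1.582 -0.     1.303  1.957] F [0.912 0.13  0.463] op 0.44906818346039806
tool cm [-9.148 18.947 10.759] rotvec [-0.001  0.    -0.   ]
```

>>> {"op": "move_arm", "data": {
  "rows": [
    {"tx": -1.83,"ty": 3.8,"tz": 2.15,"rx": 0,"ry": 0,"rz": 0,"grip": 45},
    {"tx": -1.83,"ty": 3.8,"tz": 2.15,"rx": 0,"ry": 0,"rz": 0,"grip": 45},
    {"tx": -1.83,"ty": 3.8,"tz": 2.15,"rx": 0,"ry": 0,"rz": 0,"grip": 45},
    {"tx": -1.83,"ty": 3.8,"tz": 2.15,"rx": 0,"ry": 0,"rz": 0,"grip": 45},
    {"tx": -1.83,"ty": 3.8,"tz": 2.15,"rx": 0,"ry": 0,"rz": 0,"grip": 45},
    {"tx": 0,"ty": 0,"tz": 0,"rx": 0,"ry": 0,"rz": 0,"grip": 45},
    {"tx": 0,"ty": 0,"tz": 0,"rx": 0,"ry": 0,"rz": 0,"grip": 45}
  ]
}}

```text
t: 4.0
eef_pos: [539.1, 381.6, 169.8]
tcp_rot: [-1.573, -0.001, -1.5]
ft_force: [-1.0, -0.7, 0.7]
opening: 0.447
```

```bash
python3 -c "
from h import *
delta(551.3,393.5,50)
c=Cam('wrist');p,d=env.read_camera('wrist')
for z in (76,12):
  for q in c.proj([(551.3,393.5,z)]): cv2.circle(p,tuple(int(round(a)) for a in q),3,(0,0,255),1)
cv2.imwrite('pics/w2.png',p)
"
```

```text
t 4.0 pos [539.137 381.576 169.843] rot [-1.573 -0.001 -1.5  ] j [ 0.516  0.583  1.509 -0.     1.053  2.017] F [-1.013 -0.727  0.694] op 0.4471365424824985
tool cm [-1.121 11.979  1.329] rotvec [ 0.003 -0.     0.001]
```

View pics/w2.png

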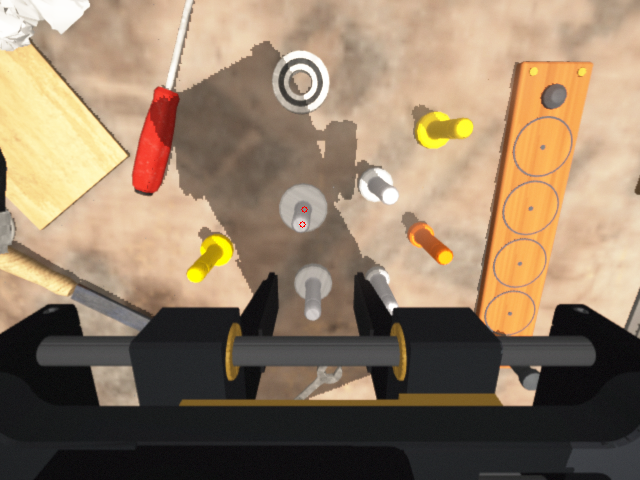

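>>> {"op": "move_arm", "data": {
  "rows": [
    {"tx": -0.55,"ty": 1,"tz": 0.66,"rx": 0,"ry": 0,"rz": 0,"grip": 45},
    {"tx": -0.55,"ty": 1,"tz": 0.66,"rx": 0,"ry": 0,"rz": 0,"grip": 45},
    {"tx": 0,"ty": 0,"tz": 0,"rx": 0,"ry": 0,"rz": 0,"grip": 45},
    {"tx": 0,"ty": 0,"tz": 0,"rx": 0,"ry": 0,"rz": 0,"grip": 45}
  ]
}}

```text
t: 4.38
eef_pos: [551.4, 394.4, 151.5]
tcp_rot: [-1.571, -0.0, -1.5]
ft_force: [-0.8, -0.4, -0.1]
opening: 0.452
```

```bash
python3 -c "
from h import *
delta(551.3,393.5,50)"
```

```text
t 4.3833 pos [551.37  394.365 151.483] rot [-1.571 -0.    -1.5  ] j [ 0.524  0.624  1.481 -0.     1.036  2.024] F [-0.752 -0.381 -0.096] op 0.45199332106980544
tool cm [ 0.085 10.148 -0.014] rotvec [-0.  0.  0.]
```

>>> {"op": "move_arm", "data": {
  "rows": [
    {"tx": 0,"ty": 2,"tz": 0,"rx": 0,"ry": 0,"rz": 0,"grip": 45},
    {"tx": 0,"ty": 2,"tz": 0,"rx": 0,"ry": 0,"rz": 0,"grip": 45},
    {"tx": 0,"ty": 2,"tz": 0,"rx": 0,"ry": 0,"rz": 0,"grip": 45},
    {"tx": 0,"ty": 2,"tz": 0,"rx": 0,"ry": 0,"rz": 0,"grip": 45},
    {"tx": 0.05,"ty": 2.1,"tz": 0,"rx": 0,"ry": 0,"rz": 0,"grip": 45},
    {"tx": 0,"ty": 0,"tz": 0,"rx": 0,"ry": 0,"rz": 0,"grip": 35},
    {"tx": 0,"ty": 0,"tz": 0,"rx": 0,"ry": 0,"rz": 0,"grip": 28},
    {"tx": 0,"ty": 0,"tz": 0,"rx": 0,"ry": 0,"rz": 0,"grip": 22},
    {"tx": 0,"ty": 0,"tz": 0,"rx": 0,"ry": 0,"rz": 0,"grip": 18},
    {"tx": 0,"ty": 0,"tz": 0,"rx": 0,"ry": 0,"rz": 0,"grip": 14}
  ]
}}

```text
t: 5.22
eef_pos: [551.8, 394.3, 52.0]
tcp_rot: [-1.569, 0.001, -1.5]
ft_force: [0.3, 1.9, 1.5]
opening: 0.173
```

>>> {"op": "move_arm", "data": {
  "rows": [
    {"tx": 0,"ty": 0,"tz": 0,"rx": 0,"ry": 0,"rz": 0,"grip": 8},
    {"tx": 0,"ty": 0,"tz": 0,"rx": 0,"ry": 0,"rz": 0,"grip": 0},
    {"tx": 0,"ty": 0,"tz": 0,"rx": 0,"ry": 0,"rz": 0,"grip": 0}
  ]
}}

```text
t: 5.47
eef_pos: [551.9, 394.4, 51.7]
tcp_rot: [-1.569, 0.001, -1.5]
ft_force: [-0.9, 1.5, 5.8]
opening: 0.158
```

```bash
python3 -c "
from h import *
delta(449.8,155.1,160)"
```

```text
t 5.4667 pos [551.851 394.405  51.69 ] rot [-1.569  0.001 -1.5  ] j [0.523 0.738 1.556 0.    0.846 2.023] F [-0.889  1.512  5.779] op 0.1577009828716837
tool cm [ 23.136 -10.879 -11.853] rotvec [-0.002  0.    -0.001]
```

>>> {"op": "move_arm", "data": {
  "rows": [
    {"tx": 0,"ty": -1,"tz": 0,"rx": 0,"ry": 0,"rz": 0,"grip": 0},
    {"tx": 0,"ty": -2.5,"tz": 0,"rx": 0,"ry": 0,"rz": 0,"grip": 0},
    {"tx": 0,"ty": -3,"tz": 0,"rx": 0,"ry": 0,"rz": 0,"grip": 0},
    {"tx": 0,"ty": -3,"tz": 0,"rx": 0,"ry": 0,"rz": 0,"grip": 0},
    {"tx": 1.1,"ty": -1.4,"tz": -0.6,"rx": 0,"ry": 0,"rz": 0,"grip": 0},
    {"tx": 2,"ty": 0,"tz": -1,"rx": 0,"ry": 0,"rz": 0,"grip": 0},
    {"tx": 3,"ty": 0,"tz": -1.5,"rx": 0,"ry": 0,"rz": 0,"grip": 0},
    {"tx": 3,"ty": 0,"tz": -1.5,"rx": 0,"ry": 0,"rz": 0,"grip": 0},
    {"tx": 3,"ty": 0,"tz": -1.5,"rx": 0,"ry": 0,"rz": 0,"grip": 0},
    {"tx": 3,"ty": 0,"tz": -1.5,"rx": 0,"ry": 0,"rz": 0,"grip": 0}
  ]
}}

```text
t: 6.3
eef_pos: [485.1, 236.5, 159.9]
tcp_rot: [-1.571, -0.0, -1.5]
ft_force: [0.4, 0.1, -2.3]
opening: 0.165
```

>>> {"op": "move_arm", "data": {
  "rows": [
    {"tx": 3,"ty": 0,"tz": -1.5,"rx": 0,"ry": 0,"rz": 0,"grip": 0},
    {"tx": 2.5,"ty": 0,"tz": -1.4,"rx": 0,"ry": 0,"rz": 0,"grip": 0},
    {"tx": 1.5,"ty": 0,"tz": -0.8,"rx": 0,"ry": 0,"rz": 0,"grip": 0},
    {"tx": 1,"ty": 0,"tz": -0.5,"rx": 0,"ry": 0,"rz": 0,"grip": 0},
    {"tx": 0,"ty": 0,"tz": 0,"rx": 0,"ry": 0,"rz": 0,"grip": 0},
    {"tx": 0,"ty": 0,"tz": 0,"rx": 0,"ry": 0,"rz": 0,"grip": 0}
  ]
}}

```text
t: 6.8
eef_pos: [450.4, 155.2, 159.9]
tcp_rot: [-1.57, 0.0, -1.501]
ft_force: [0.9, -0.2, -1.8]
opening: 0.156
```

```bash
python3 -c "
from h import *
delta(449.8,155.1,64)
p,d=env.read_camera('side'); cv2.imwrite('pics/s2.png',p)
c=Cam('wrist');p,d=env.read_camera('wrist'); cv2.imwrite('pics/w3.png',p)
"
```

```text
t 6.8 pos [450.419 155.186 159.862] rot [-1.57   0.    -1.501] j [0.193 0.351 1.975 0.    0.815 1.694] F [ 0.867 -0.197 -1.84 ] op 0.15602979681645976
tool cm [ 0.005  9.586 -0.07 ] rotvec [-0.001 -0.001 -0.   ]
```

View pics/s2.png

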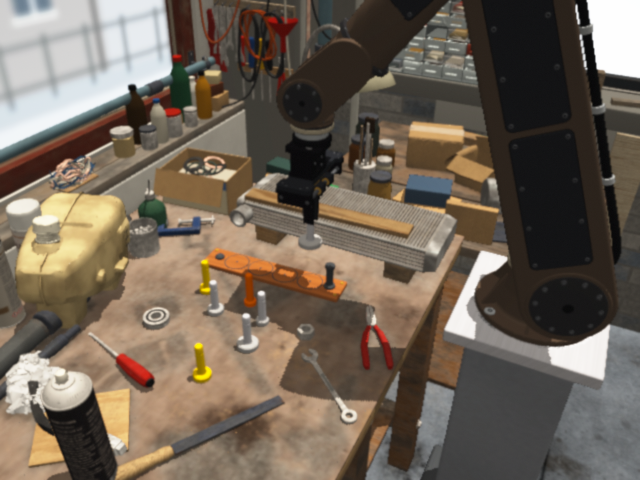

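View pics/w3.png

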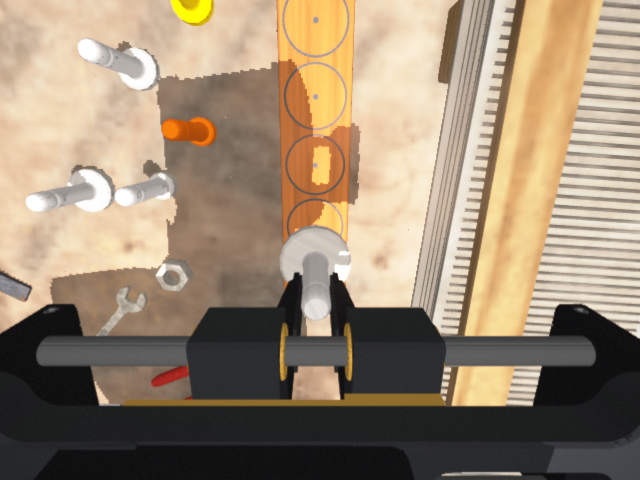

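```bash
python3 -c "
from h import *
c=Cam('wrist');print(c.plane([(315.8,19.8),(315.5,96.7),(315,165)],12))
"
```

```text
[[627.591 168.229  12.   ]
 [567.717 164.218  12.   ]
 [507.954 160.436  12.   ]]
```

>>> {"op": "move_arm", "data": {
  "rows": [
    {"tx": 0,"ty": 2.5,"tz": 0,"rx": 0,"ry": 0,"rz": 0,"grip": 0},
    {"tx": 0,"ty": 2.5,"tz": 0,"rx": 0,"ry": 0,"rz": 0,"grip": 0},
    {"tx": 0,"ty": 2,"tz": 0,"rx": 0,"ry": 0,"rz": 0,"grip": 0},
    {"tx": 0,"ty": 1.2,"tz": 0,"rx": 0,"ry": 0,"rz": 0,"grip": 0},
    {"tx": 0,"ty": 0.6,"tz": 0,"rx": 0,"ry": 0,"rz": 0,"grip": 0},
    {"tx": 0,"ty": 0.4,"tz": 0,"rx": 0,"ry": 0,"rz": 0,"grip": 0},
    {"tx": 0,"ty": 0,"tz": 0,"rx": 0,"ry": 0,"rz": 0,"grip": 0},
    {"tx": 0,"ty": 0,"tz": 0,"rx": 0,"ry": 0,"rz": 0,"grip": 0}
  ]
}}

```text
t: 7.57
eef_pos: [450.3, 155.4, 67.8]
tcp_rot: [-1.57, -0.0, -1.5]
ft_force: [-0.1, -0.4, -1.3]
opening: 0.16
```

>>> {"op": "move_arm", "data": {
  "rows": [
    {"tx": 0,"ty": 0.2,"tz": -0.1,"rx": 0,"ry": 0,"rz": 0,"grip": 0},
    {"tx": 0,"ty": 0.1,"tz": 0,"rx": 0,"ry": 0,"rz": 0,"grip": 0},
    {"tx": 0,"ty": 0,"tz": 0,"rx": 0,"ry": 0,"rz": 0,"grip": 0}
  ]
}}

```text
t: 7.82
eef_pos: [449.0, 155.1, 64.7]
tcp_rot: [-1.57, -0.0, -1.5]
ft_force: [0.1, 0.5, -1.0]
opening: 0.158
```

>>> {"op": "move_arm", "data": {
  "rows": [
    {"tx": 0,"ty": 0.1,"tz": 0,"rx": 0,"ry": 0,"rz": 0,"grip": 0},
    {"tx": 0,"ty": 0,"tz": 0,"rx": 0,"ry": 0,"rz": 0,"grip": 0}
  ]
}}

```text
t: 7.98
eef_pos: [449.2, 155.1, 63.7]
tcp_rot: [-1.57, 0.0, -1.5]
ft_force: [0.6, 1.1, 2.0]
opening: 0.157
```

Contact (force went from −1 to +2 N). Release slowly, then lift.

>>> {"op": "move_arm", "data": {
  "rows": [
    {"tx": 0,"ty": 0.02,"tz": 0,"rx": 0,"ry": 0,"rz": 0,"grip": 0},
    {"tx": 0,"ty": 0,"tz": 0,"rx": 0,"ry": 0,"rz": 0,"grip": 18},
    {"tx": 0,"ty": 0,"tz": 0,"rx": 0,"ry": 0,"rz": 0,"grip": 24},
    {"tx": 0,"ty": 0,"tz": 0,"rx": 0,"ry": 0,"rz": 0,"grip": 34},
    {"tx": 0,"ty": 0,"tz": 0,"rx": 0,"ry": 0,"rz": 0,"grip": 45},
    {"tx": 0,"ty": 0,"tz": 0,"rx": 0,"ry": 0,"rz": 0,"grip": 45},
    {"tx": 0,"ty": -2,"tz": 0,"rx": 0,"ry": 0,"rz": 0,"grip": 45},
    {"tx": 0,"ty": -3.5,"tz": 0,"rx": 0,"ry": 0,"rz": 0,"grip": 45},
    {"tx": 0,"ty": -3,"tz": 0,"rx": 0,"ry": 0,"rz": 0,"grip": 45},
    {"tx": 0,"ty": 0,"tz": 0,"rx": 0,"ry": 0,"rz": 0,"grip": 45}
  ]
}}

```text
t: 8.82
eef_pos: [450.8, 155.5, 152.7]
tcp_rot: [-1.564, 0.001, -1.5]
ft_force: [0.8, 0.9, 0.8]
opening: 0.447
```

```bash
python3 -c "
from h import *
delta(469.7,378.1,150)
p,d=env.read_camera('side'); cv2.imwrite('pics/s3.png',p)
"
```

```text
t 8.8167 pos [450.848 155.492 152.687] rot [-1.564  0.001 -1.5  ] j [ 0.194  0.36   1.985 -0.     0.789  1.693] F [0.834 0.913 0.759] op 0.44671275135992905
tool cm [-22.071   0.31    3.457] rotvec [-0.007  0.    -0.001]
```

View pics/s3.png

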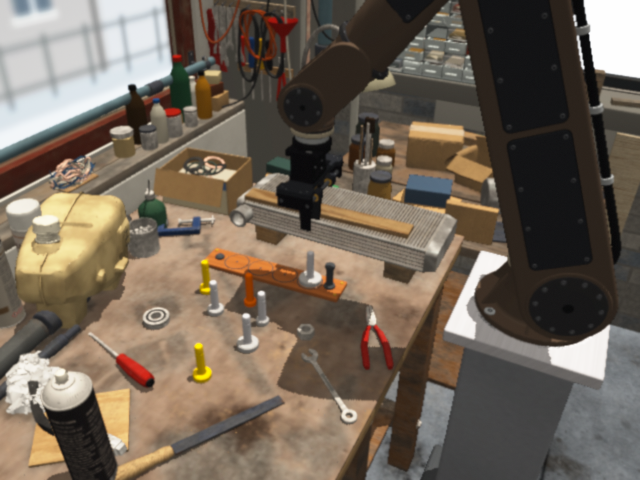

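>>> {"op": "move_arm", "data": {
  "rows": [
    {"tx": -2.1,"ty": 0,"tz": 0.35,"rx": 0,"ry": 0,"rz": 0,"grip": 45},
    {"tx": -3.5,"ty": 0,"tz": 0.55,"rx": 0,"ry": 0,"rz": 0,"grip": 45},
    {"tx": -3.5,"ty": 0,"tz": 0.55,"rx": 0,"ry": 0,"rz": 0,"grip": 45},
    {"tx": -3.5,"ty": 0,"tz": 0.55,"rx": 0,"ry": 0,"rz": 0,"grip": 45},
    {"tx": -3.5,"ty": 0,"tz": 0.55,"rx": 0,"ry": 0,"rz": 0,"grip": 45},
    {"tx": -3.5,"ty": 0,"tz": 0.55,"rx": 0,"ry": 0,"rz": 0,"grip": 45},
    {"tx": -2.5,"ty": 0,"tz": 0.4,"rx": 0,"ry": 0,"rz": 0,"grip": 45},
    {"tx": 0,"ty": 0,"tz": 0,"rx": 0,"ry": 0,"rz": 0,"grip": 45},
    {"tx": 0,"ty": 0,"tz": 0,"rx": 0,"ry": 0,"rz": 0,"grip": 45},
    {"tx": 0,"ty": 0,"tz": 0,"rx": 0,"ry": 0,"rz": 0,"grip": 45}
  ]
}}

```text
t: 9.7
eef_pos: [467.6, 377.2, 146.9]
tcp_rot: [-1.573, -0.001, -1.5]
ft_force: [-0.4, 0.2, 0.4]
opening: 0.45
```

```bash
python3 -c "
from h import *
delta(469.7,378.1,50)"
```

```text
t 9.7 pos [467.644 377.234 146.934] rot [-1.573 -0.001 -1.5  ] j [ 0.569  0.528  1.689 -0.     0.927  2.069] F [-0.374  0.196  0.356] op 0.44985713994048415
tool cm [-0.084  9.693  0.23 ] rotvec [0.002 0.    0.001]
```

>>> {"op": "move_arm", "data": {
  "rows": [
    {"tx": -0.05,"ty": 2,"tz": 0.1,"rx": 0,"ry": 0,"rz": 0,"grip": 45},
    {"tx": 0,"ty": 2,"tz": 0,"rx": 0,"ry": 0,"rz": 0,"grip": 45},
    {"tx": 0,"ty": 2,"tz": 0,"rx": 0,"ry": 0,"rz": 0,"grip": 45},
    {"tx": 0,"ty": 2,"tz": 0,"rx": 0,"ry": 0,"rz": 0,"grip": 45},
    {"tx": 0,"ty": 1.6,"tz": 0,"rx": 0,"ry": 0,"rz": 0,"grip": 45},
    {"tx": 0,"ty": 0,"tz": 0,"rx": 0,"ry": 0,"rz": 0,"grip": 35},
    {"tx": 0,"ty": 0,"tz": 0,"rx": 0,"ry": 0,"rz": 0,"grip": 28},
    {"tx": 0,"ty": 0,"tz": 0,"rx": 0,"ry": 0,"rz": 0,"grip": 22},
    {"tx": 0,"ty": 0,"tz": 0,"rx": 0,"ry": 0,"rz": 0,"grip": 18},
    {"tx": 0,"ty": 0,"tz": 0,"rx": 0,"ry": 0,"rz": 0,"grip": 14}
  ]
}}

```text
t: 10.53
eef_pos: [469.6, 378.6, 53.3]
tcp_rot: [-1.569, 0.001, -1.5]
ft_force: [-0.8, 1.7, 0.3]
opening: 0.174
```

>>> {"op": "move_arm", "data": {
  "rows": [
    {"tx": 0,"ty": 0,"tz": 0,"rx": 0,"ry": 0,"rz": 0,"grip": 8},
    {"tx": 0,"ty": 0,"tz": 0,"rx": 0,"ry": 0,"rz": 0,"grip": 0},
    {"tx": 0,"ty": 0,"tz": 0,"rx": 0,"ry": 0,"rz": 0,"grip": 0}
  ]
}}

```text
t: 10.78
eef_pos: [469.6, 378.9, 53.1]
tcp_rot: [-1.569, 0.001, -1.5]
ft_force: [-0.7, 0.8, 6.6]
opening: 0.161
```

```bash
python3 -c "
from h import *
delta(509,159.8,160)"
```

```text
t 10.7833 pos [469.609 378.917  53.108] rot [-1.569  0.001 -1.5  ] j [ 0.57   0.653  1.756 -0.     0.73   2.069] F [-0.694  0.838  6.648] op 0.16056077977876024
tool cm [ 22.128 -10.702   2.393] rotvec [-0.002  0.    -0.001]
```

>>> {"op": "move_arm", "data": {
  "rows": [
    {"tx": 0,"ty": -1,"tz": 0,"rx": 0,"ry": 0,"rz": 0,"grip": 0},
    {"tx": 0,"ty": -2.5,"tz": 0,"rx": 0,"ry": 0,"rz": 0,"grip": 0},
    {"tx": 0,"ty": -3,"tz": 0,"rx": 0,"ry": 0,"rz": 0,"grip": 0},
    {"tx": 0,"ty": -3,"tz": 0,"rx": 0,"ry": 0,"rz": 0,"grip": 0},
    {"tx": 0,"ty": -1.2,"tz": 0,"rx": 0,"ry": 0,"rz": 0,"grip": 0},
    {"tx": 2,"ty": 0,"tz": 0.2,"rx": 0,"ry": 0,"rz": 0,"grip": 0},
    {"tx": 3,"ty": 0,"tz": 0.3,"rx": 0,"ry": 0,"rz": 0,"grip": 0},
    {"tx": 3,"ty": 0,"tz": 0.3,"rx": 0,"ry": 0,"rz": 0,"grip": 0},
    {"tx": 3,"ty": 0,"tz": 0.3,"rx": 0,"ry": 0,"rz": 0,"grip": 0},
    {"tx": 3,"ty": 0,"tz": 0.3,"rx": 0,"ry": 0,"rz": 0,"grip": 0}
  ]
}}

```text
t: 11.62
eef_pos: [492.7, 238.6, 159.7]
tcp_rot: [-1.571, -0.0, -1.499]
ft_force: [-0.3, 0.8, -2.0]
opening: 0.155
```

>>> {"op": "move_arm", "data": {
  "rows": [
    {"tx": 3,"ty": 0,"tz": 0.3,"rx": 0,"ry": 0,"rz": 0,"grip": 0},
    {"tx": 2.5,"ty": 0,"tz": 0.3,"rx": 0,"ry": 0,"rz": 0,"grip": 0},
    {"tx": 1.6,"ty": 0,"tz": 0.3,"rx": 0,"ry": 0,"rz": 0,"grip": 0},
    {"tx": 1,"ty": 0,"tz": 0.1,"rx": 0,"ry": 0,"rz": 0,"grip": 0},
    {"tx": 0,"ty": 0,"tz": 0,"rx": 0,"ry": 0,"rz": 0,"grip": 0},
    {"tx": 0,"ty": 0,"tz": 0,"rx": 0,"ry": 0,"rz": 0,"grip": 0}
  ]
}}

```text
t: 12.12
eef_pos: [508.6, 159.9, 159.4]
tcp_rot: [-1.571, 0.0, -1.501]
ft_force: [-0.2, 0.7, -1.7]
opening: 0.162
```

```bash
python3 -c "
from h import *
delta(509,159.8,65)
p,d=env.read_camera('side'); cv2.imwrite('pics/s4.png',p[200:400,120:400])
c=Cam('wrist');p,d=env.read_camera('wrist'); cv2.imwrite('pics/w4.png',p)
"
```

```text
t 12.1167 pos [508.621 159.941 159.405] rot [-1.571  0.    -1.501] j [0.181 0.425 1.844 0.    0.873 1.681] F [-0.246  0.709 -1.692] op 0.16240550524101888
tool cm [0.017 9.441 0.038] rotvec [ 0.    -0.001 -0.   ]
```

View pics/w4.png

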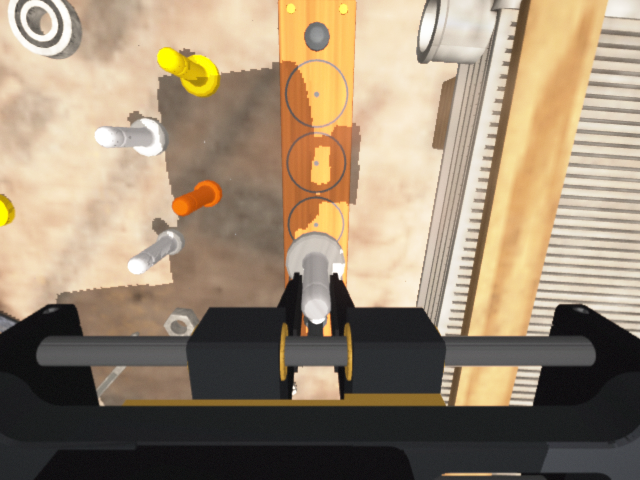

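View pics/s4.png

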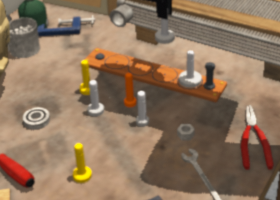

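>>> {"op": "move_arm", "data": {
  "rows": [
    {"tx": 0,"ty": 2.5,"tz": 0,"rx": 0,"ry": 0,"rz": 0,"grip": 0},
    {"tx": 0,"ty": 2.5,"tz": 0,"rx": 0,"ry": 0,"rz": 0,"grip": 0},
    {"tx": 0,"ty": 2,"tz": 0,"rx": 0,"ry": 0,"rz": 0,"grip": 0},
    {"tx": 0,"ty": 1.2,"tz": 0,"rx": 0,"ry": 0,"rz": 0,"grip": 0},
    {"tx": 0,"ty": 0.6,"tz": 0,"rx": 0,"ry": 0,"rz": 0,"grip": 0},
    {"tx": 0,"ty": 0.3,"tz": 0,"rx": 0,"ry": 0,"rz": 0,"grip": 0},
    {"tx": 0,"ty": 0.1,"tz": 0,"rx": 0,"ry": 0,"rz": 0,"grip": 0},
    {"tx": 0,"ty": 0,"tz": 0,"rx": 0,"ry": 0,"rz": 0,"grip": 0},
    {"tx": 0,"ty": 0,"tz": 0,"rx": 0,"ry": 0,"rz": 0,"grip": 0}
  ]
}}

```text
t: 12.97
eef_pos: [509.1, 160.1, 67.9]
tcp_rot: [-1.57, 0.0, -1.5]
ft_force: [-0.5, -0.0, -1.7]
opening: 0.16
```

>>> {"op": "move_arm", "data": {
  "rows": [
    {"tx": 0,"ty": 0.1,"tz": 0,"rx": 0,"ry": 0,"rz": 0,"grip": 0},
    {"tx": 0,"ty": 0,"tz": 0,"rx": 0,"ry": 0,"rz": 0,"grip": 0}
  ]
}}

```text
t: 13.13
eef_pos: [508.9, 159.8, 66.6]
tcp_rot: [-1.57, 0.0, -1.5]
ft_force: [-1.0, 0.6, -2.4]
opening: 0.16
```

>>> {"op": "move_arm", "data": {
  "rows": [
    {"tx": 0,"ty": 0.1,"tz": 0,"rx": 0,"ry": 0,"rz": 0,"grip": 0},
    {"tx": 0,"ty": 0.06,"tz": 0,"rx": 0,"ry": 0,"rz": 0,"grip": 0},
    {"tx": 0,"ty": 0,"tz": 0,"rx": 0,"ry": 0,"rz": 0,"grip": 0}
  ]
}}

```text
t: 13.38
eef_pos: [509.0, 159.9, 65.1]
tcp_rot: [-1.57, 0.0, -1.5]
ft_force: [-0.2, -0.2, 3.0]
opening: 0.16
```

>>> {"op": "move_arm", "data": {
  "rows": [
    {"tx": 0,"ty": 0,"tz": 0,"rx": 0,"ry": 0,"rz": 0,"grip": 0},
    {"tx": 0,"ty": 0,"tz": 0,"rx": 0,"ry": 0,"rz": 0,"grip": 18},
    {"tx": 0,"ty": 0,"tz": 0,"rx": 0,"ry": 0,"rz": 0,"grip": 24},
    {"tx": 0,"ty": 0,"tz": 0,"rx": 0,"ry": 0,"rz": 0,"grip": 34},
    {"tx": 0,"ty": 0,"tz": 0,"rx": 0,"ry": 0,"rz": 0,"grip": 45},
    {"tx": 0,"ty": 0,"tz": 0,"rx": 0,"ry": 0,"rz": 0,"grip": 45},
    {"tx": 0,"ty": -2,"tz": 0,"rx": 0,"ry": 0,"rz": 0,"grip": 45},
    {"tx": 0,"ty": -3.5,"tz": 0,"rx": 0,"ry": 0,"rz": 0,"grip": 45},
    {"tx": 0,"ty": -3,"tz": 0,"rx": 0,"ry": 0,"rz": 0,"grip": 45},
    {"tx": 0,"ty": 0,"tz": 0,"rx": 0,"ry": 0,"rz": 0,"grip": 45}
  ]
}}

```text
t: 14.22
eef_pos: [510.8, 160.2, 154.5]
tcp_rot: [-1.563, 0.001, -1.5]
ft_force: [0.5, 0.2, -0.1]
opening: 0.45
```

```bash
python3 -c "
from h import *
delta(581.2,322.7,150)
p,d=env.read_camera('side'); cv2.imwrite('pics/s5.png',p[200:400,120:400])
"
```

```text
t 14.2167 pos [510.788 160.22  154.468] rot [-1.563  0.001 -1.5  ] j [ 0.181  0.431  1.849 -0.     0.854  1.681] F [ 0.506  0.212 -0.077] op 0.4501578695739119
tool cm [-15.708   0.519   8.171] rotvec [-0.007  0.    -0.001]
```

View pics/s5.png

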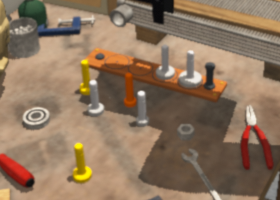

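>>> {"op": "move_arm", "data": {
  "rows": [
    {"tx": -1.6,"ty": 0,"tz": 0.85,"rx": 0,"ry": 0,"rz": 0,"grip": 45},
    {"tx": -3,"ty": 0,"tz": 1.6,"rx": 0,"ry": 0,"rz": 0,"grip": 45},
    {"tx": -3,"ty": 0,"tz": 1.6,"rx": 0,"ry": 0,"rz": 0,"grip": 45},
    {"tx": -3,"ty": 0,"tz": 1.6,"rx": 0,"ry": 0,"rz": 0,"grip": 45},
    {"tx": -3,"ty": 0,"tz": 1.6,"rx": 0,"ry": 0,"rz": 0,"grip": 45},
    {"tx": -2.1,"ty": 0.3,"tz": 1.1,"rx": 0,"ry": 0,"rz": 0,"grip": 45},
    {"tx": 0,"ty": 0,"tz": 0,"rx": 0,"ry": 0,"rz": 0,"grip": 45},
    {"tx": 0,"ty": 0,"tz": 0,"rx": 0,"ry": 0,"rz": 0,"grip": 45},
    {"tx": 0,"ty": 0,"tz": 0,"rx": 0,"ry": 0,"rz": 0,"grip": 45}
  ]
}}

```text
t: 15.02
eef_pos: [580.3, 321.7, 145.4]
tcp_rot: [-1.573, -0.001, -1.5]
ft_force: [0.8, 0.5, 0.0]
opening: 0.449
```

```bash
python3 -c "
from h import *
delta(581.2,322.7,52)"
```

```text
t 15.0167 pos [580.279 321.697 145.386] rot [-1.573 -0.001 -1.5  ] j [ 0.407  0.612  1.525 -0.     1.007  1.907] F [0.765 0.482 0.03 ] op 0.4488228869077699
tool cm [-0.102  9.338  0.117] rotvec [0.002 0.    0.001]
```

>>> {"op": "move_arm", "data": {
  "rows": [
    {"tx": -0.05,"ty": 2,"tz": 0,"rx": 0,"ry": 0,"rz": 0,"grip": 45},
    {"tx": 0,"ty": 2,"tz": 0,"rx": 0,"ry": 0,"rz": 0,"grip": 45},
    {"tx": 0,"ty": 2,"tz": 0,"rx": 0,"ry": 0,"rz": 0,"grip": 45},
    {"tx": 0,"ty": 2,"tz": 0,"rx": 0,"ry": 0,"rz": 0,"grip": 45},
    {"tx": 0,"ty": 1.3,"tz": 0,"rx": 0,"ry": 0,"rz": 0,"grip": 45},
    {"tx": 0,"ty": 0,"tz": 0,"rx": 0,"ry": 0,"rz": 0,"grip": 35},
    {"tx": 0,"ty": 0,"tz": 0,"rx": 0,"ry": 0,"rz": 0,"grip": 28},
    {"tx": 0,"ty": 0,"tz": 0,"rx": 0,"ry": 0,"rz": 0,"grip": 22},
    {"tx": 0,"ty": 0,"tz": 0,"rx": 0,"ry": 0,"rz": 0,"grip": 18},
    {"tx": 0,"ty": 0,"tz": 0,"rx": 0,"ry": 0,"rz": 0,"grip": 14}
  ]
}}

```text
t: 15.85
eef_pos: [581.3, 323.0, 54.8]
tcp_rot: [-1.569, 0.001, -1.5]
ft_force: [-0.1, -0.2, -0.2]
opening: 0.169
```

>>> {"op": "move_arm", "data": {
  "rows": [
    {"tx": 0,"ty": 0,"tz": 0,"rx": 0,"ry": 0,"rz": 0,"grip": 8},
    {"tx": 0,"ty": 0,"tz": 0,"rx": 0,"ry": 0,"rz": 0,"grip": 0},
    {"tx": 0,"ty": 0,"tz": 0,"rx": 0,"ry": 0,"rz": 0,"grip": 0}
  ]
}}

```text
t: 16.1
eef_pos: [581.4, 323.2, 54.6]
tcp_rot: [-1.569, 0.001, -1.5]
ft_force: [-0.6, 0.7, 6.3]
opening: 0.159
```

```bash
python3 -c "
from h import *
delta(568.8,164.0,160)"
```

```text
t 16.1 pos [581.413 323.166  54.617] rot [-1.569  0.001 -1.5  ] j [0.408 0.719 1.59  0.    0.83  1.908] F [-0.599  0.672  6.274] op 0.1589387451071321
tool cm [ 15.781 -10.552  -2.367] rotvec [-0.002  0.    -0.001]
```

>>> {"op": "move_arm", "data": {
  "rows": [
    {"tx": 0,"ty": -1,"tz": 0,"rx": 0,"ry": 0,"rz": 0,"grip": 0},
    {"tx": 0,"ty": -2.5,"tz": 0,"rx": 0,"ry": 0,"rz": 0,"grip": 0},
    {"tx": 0,"ty": -3,"tz": 0,"rx": 0,"ry": 0,"rz": 0,"grip": 0},
    {"tx": 0,"ty": -3,"tz": 0,"rx": 0,"ry": 0,"rz": 0,"grip": 0},
    {"tx": 0,"ty": -1,"tz": 0,"rx": 0,"ry": 0,"rz": 0,"grip": 0},
    {"tx": 2,"ty": 0,"tz": -0.3,"rx": 0,"ry": 0,"rz": 0,"grip": 0},
    {"tx": 3,"ty": 0,"tz": -0.4,"rx": 0,"ry": 0,"rz": 0,"grip": 0},
    {"tx": 3,"ty": 0,"tz": -0.4,"rx": 0,"ry": 0,"rz": 0,"grip": 0},
    {"tx": 3,"ty": 0,"tz": -0.5,"rx": 0,"ry": 0,"rz": 0,"grip": 0},
    {"tx": 2.5,"ty": 0,"tz": -0.4,"rx": 0,"ry": 0,"rz": 0,"grip": 0}
  ]
}}

```text
t: 16.93
eef_pos: [569.7, 184.9, 158.2]
tcp_rot: [-1.572, -0.0, -1.5]
ft_force: [0.5, 0.1, -1.3]
opening: 0.157
```

>>> {"op": "move_arm", "data": {
  "rows": [
    {"tx": 1.5,"ty": 0,"tz": -0.3,"rx": 0,"ry": 0,"rz": 0,"grip": 0},
    {"tx": 0.8,"ty": 0,"tz": -0.1,"rx": 0,"ry": 0,"rz": 0,"grip": 0},
    {"tx": 0,"ty": 0,"tz": 0,"rx": 0,"ry": 0,"rz": 0,"grip": 0},
    {"tx": 0,"ty": 0,"tz": 0,"rx": 0,"ry": 0,"rz": 0,"grip": 0},
    {"tx": 0,"ty": 0,"tz": 0,"rx": 0,"ry": 0,"rz": 0,"grip": 0}
  ]
}}

```text
t: 17.35
eef_pos: [568.3, 164.6, 158.5]
tcp_rot: [-1.571, 0.0, -1.499]
ft_force: [0.1, 0.1, -1.1]
opening: 0.157
```

```bash
python3 -c "
from h import *
delta(568.8,164.0,66.6)
c=Cam('wrist');p,d=env.read_camera('wrist'); cv2.imwrite('pics/w5.png',p)
"
```

```text
t 17.35 pos [568.256 164.565 158.511] rot [-1.571  0.    -1.499] j [0.17  0.501 1.702 0.    0.938 1.669] F [ 0.119  0.064 -1.087] op 0.15741544143223318
tool cm [0.061 9.191 0.05 ] rotvec [-0.     0.001 -0.   ]
```

View pics/w5.png

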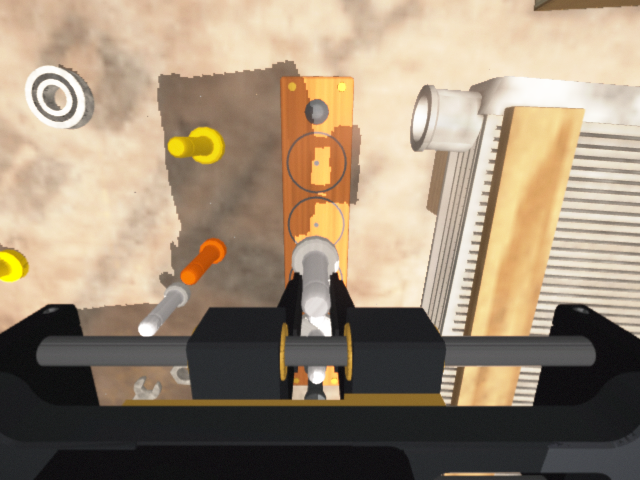

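Aligned along the board (stem column 316, dots at 316). Lower.

>>> {"op": "move_arm", "data": {
  "rows": [
    {"tx": 0.04,"ty": 2.5,"tz": 0,"rx": 0,"ry": 0,"rz": 0,"grip": 0},
    {"tx": 0,"ty": 2.5,"tz": 0,"rx": 0,"ry": 0,"rz": 0,"grip": 0},
    {"tx": 0,"ty": 2,"tz": 0,"rx": 0,"ry": 0,"rz": 0,"grip": 0},
    {"tx": 0,"ty": 1.2,"tz": 0,"rx": 0,"ry": 0,"rz": 0,"grip": 0},
    {"tx": 0,"ty": 0.6,"tz": 0,"rx": 0,"ry": 0,"rz": 0,"grip": 0},
    {"tx": 0,"ty": 0.2,"tz": 0,"rx": 0,"ry": 0,"rz": 0,"grip": 0},
    {"tx": 0,"ty": 0,"tz": 0,"rx": 0,"ry": 0,"rz": 0,"grip": 0},
    {"tx": 0,"ty": 0,"tz": 0,"rx": 0,"ry": 0,"rz": 0,"grip": 0}
  ]
}}

```text
t: 18.07
eef_pos: [568.6, 163.5, 69.4]
tcp_rot: [-1.57, 0.0, -1.5]
ft_force: [0.8, 0.5, 0.0]
opening: 0.161
```

>>> {"op": "move_arm", "data": {
  "rows": [
    {"tx": 0,"ty": 0.1,"tz": 0,"rx": 0,"ry": 0,"rz": 0,"grip": 0},
    {"tx": 0,"ty": 0,"tz": 0,"rx": 0,"ry": 0,"rz": 0,"grip": 0}
  ]
}}

```text
t: 18.23
eef_pos: [568.5, 163.2, 68.3]
tcp_rot: [-1.57, 0.0, -1.5]
ft_force: [0.0, -0.1, -1.0]
opening: 0.157
```

>>> {"op": "move_arm", "data": {
  "rows": [
    {"tx": 0,"ty": 0.1,"tz": 0,"rx": 0,"ry": 0,"rz": 0,"grip": 0},
    {"tx": 0,"ty": 0.06,"tz": 0,"rx": 0,"ry": 0,"rz": 0,"grip": 0},
    {"tx": 0,"ty": 0,"tz": 0,"rx": 0,"ry": 0,"rz": 0,"grip": 0}
  ]
}}

```text
t: 18.48
eef_pos: [568.5, 163.2, 66.6]
tcp_rot: [-1.57, 0.0, -1.5]
ft_force: [-0.6, -0.2, 4.4]
opening: 0.16
```

>>> {"op": "move_arm", "data": {
  "rows": [
    {"tx": 0,"ty": 0,"tz": 0,"rx": 0,"ry": 0,"rz": 0,"grip": 0},
    {"tx": 0,"ty": 0,"tz": 0,"rx": 0,"ry": 0,"rz": 0,"grip": 18},
    {"tx": 0,"ty": 0,"tz": 0,"rx": 0,"ry": 0,"rz": 0,"grip": 24},
    {"tx": 0,"ty": 0,"tz": 0,"rx": 0,"ry": 0,"rz": 0,"grip": 34},
    {"tx": 0,"ty": 0,"tz": 0,"rx": 0,"ry": 0,"rz": 0,"grip": 45},
    {"tx": 0,"ty": 0,"tz": 0,"rx": 0,"ry": 0,"rz": 0,"grip": 45},
    {"tx": 0,"ty": -2,"tz": 0,"rx": 0,"ry": 0,"rz": 0,"grip": 45},
    {"tx": 0,"ty": -3.5,"tz": 0,"rx": 0,"ry": 0,"rz": 0,"grip": 45},
    {"tx": 0,"ty": -3,"tz": 0,"rx": 0,"ry": 0,"rz": 0,"grip": 45},
    {"tx": 0,"ty": 0,"tz": 0,"rx": 0,"ry": 0,"rz": 0,"grip": 45}
  ]
}}

```text
t: 19.32
eef_pos: [570.3, 163.5, 156.3]
tcp_rot: [-1.563, 0.001, -1.5]
ft_force: [1.5, -1.0, 0.8]
opening: 0.452
```

```bash
python3 -c "
from h import *
delta(478.7,307.7,150)
p,d=env.read_camera('side'); cv2.imwrite('pics/s6.png',p[200:400,120:400])
"
```

```text
t 19.3167 pos [570.312 163.512 156.298] rot [-1.563  0.001 -1.5  ] j [ 0.168  0.503  1.706 -0.     0.925  1.668] F [ 1.475 -0.991  0.848] op 0.45197149167819356
tool cm [-15.031   0.576  -8.122] rotvec [-0.008  0.    -0.001]
```

View pics/s6.png

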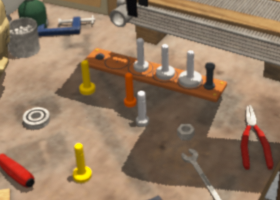

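>>> {"op": "move_arm", "data": {
  "rows": [
    {"tx": -1.6,"ty": 0,"tz": -0.8,"rx": 0,"ry": 0,"rz": 0,"grip": 45},
    {"tx": -3,"ty": 0,"tz": -1.6,"rx": 0,"ry": 0,"rz": 0,"grip": 45},
    {"tx": -3,"ty": 0,"tz": -1.6,"rx": 0,"ry": 0,"rz": 0,"grip": 45},
    {"tx": -3,"ty": 0,"tz": -1.6,"rx": 0,"ry": 0,"rz": 0,"grip": 45},
    {"tx": -2.8,"ty": 0,"tz": -1.5,"rx": 0,"ry": 0,"rz": 0,"grip": 45},
    {"tx": -1.64,"ty": 0.3,"tz": -0.85,"rx": 0,"ry": 0,"rz": 0,"grip": 45},
    {"tx": 0,"ty": 0,"tz": 0,"rx": 0,"ry": 0,"rz": 0,"grip": 45},
    {"tx": 0,"ty": 0,"tz": 0,"rx": 0,"ry": 0,"rz": 0,"grip": 45},
    {"tx": 0,"ty": 0,"tz": 0,"rx": 0,"ry": 0,"rz": 0,"grip": 45}
  ]
}}

```text
t: 20.12
eef_pos: [478.4, 306.9, 147.4]
tcp_rot: [-1.572, -0.001, -1.5]
ft_force: [1.0, 0.1, 0.0]
opening: 0.45
```

```bash
python3 -c "
from h import *
delta(478.7,307.7,52)"
```

```text
t 20.1167 pos [478.434 306.931 147.395] rot [-1.572 -0.001 -1.5  ] j [ 0.454  0.485  1.77  -0.     0.887  1.955] F [1.037 0.117 0.008] op 0.44952575219969987
tool cm [-0.08   9.539  0.039] rotvec [ 0.001 -0.     0.001]
```

>>> {"op": "move_arm", "data": {
  "rows": [
    {"tx": -0.06,"ty": 2,"tz": 0,"rx": 0,"ry": 0,"rz": 0,"grip": 45},
    {"tx": 0,"ty": 2,"tz": 0,"rx": 0,"ry": 0,"rz": 0,"grip": 45},
    {"tx": 0,"ty": 2,"tz": 0,"rx": 0,"ry": 0,"rz": 0,"grip": 45},
    {"tx": 0,"ty": 2,"tz": 0,"rx": 0,"ry": 0,"rz": 0,"grip": 45},
    {"tx": 0,"ty": 1.6,"tz": 0,"rx": 0,"ry": 0,"rz": 0,"grip": 45},
    {"tx": 0,"ty": 0,"tz": 0,"rx": 0,"ry": 0,"rz": 0,"grip": 35},
    {"tx": 0,"ty": 0,"tz": 0,"rx": 0,"ry": 0,"rz": 0,"grip": 26},
    {"tx": 0,"ty": 0,"tz": 0,"rx": 0,"ry": 0,"rz": 0,"grip": 22},
    {"tx": 0,"ty": 0,"tz": 0,"rx": 0,"ry": 0,"rz": 0,"grip": 20},
    {"tx": 0,"ty": 0,"tz": 0,"rx": 0,"ry": 0,"rz": 0,"grip": 18}
  ]
}}

```text
t: 20.95
eef_pos: [478.7, 308.1, 53.0]
tcp_rot: [-1.569, 0.001, -1.5]
ft_force: [-0.1, 0.3, 0.2]
opening: 0.197
```

>>> {"op": "move_arm", "data": {
  "rows": [
    {"tx": 0,"ty": 0,"tz": 0,"rx": 0,"ry": 0,"rz": 0,"grip": 16},
    {"tx": 0,"ty": 0,"tz": 0,"rx": 0,"ry": 0,"rz": 0,"grip": 8},
    {"tx": 0,"ty": 0,"tz": 0,"rx": 0,"ry": 0,"rz": 0,"grip": 0},
    {"tx": 0,"ty": 0,"tz": 0,"rx": 0,"ry": 0,"rz": 0,"grip": 0}
  ]
}}

```text
t: 21.28
eef_pos: [478.6, 308.4, 52.7]
tcp_rot: [-1.569, 0.001, -1.5]
ft_force: [-0.4, 1.3, 5.8]
opening: 0.157
```

```bash
python3 -c "
from h import *
delta(628.6,168.1,160)"
```

```text
t 21.2833 pos [478.57  308.434  52.671] rot [-1.569  0.001 -1.5  ] j [0.456 0.619 1.843 0.    0.677 1.956] F [-0.37   1.329  5.78 ] op 0.1568788594920344
tool cm [ 15.055 -10.722  13.986] rotvec [-0.001  0.    -0.001]
```

>>> {"op": "move_arm", "data": {
  "rows": [
    {"tx": 0,"ty": -1,"tz": 0,"rx": 0,"ry": 0,"rz": 0,"grip": 0},
    {"tx": 0,"ty": -2.5,"tz": 0,"rx": 0,"ry": 0,"rz": 0,"grip": 0},
    {"tx": 0,"ty": -3,"tz": 0,"rx": 0,"ry": 0,"rz": 0,"grip": 0},
    {"tx": 0,"ty": -3,"tz": 0,"rx": 0,"ry": 0,"rz": 0,"grip": 0},
    {"tx": 0,"ty": -1.2,"tz": 0,"rx": 0,"ry": 0,"rz": 0,"grip": 0},
    {"tx": 1,"ty": 0,"tz": 1,"rx": 0,"ry": 0,"rz": 0,"grip": 0},
    {"tx": 2,"ty": 0,"tz": 2,"rx": 0,"ry": 0,"rz": 0,"grip": 0},
    {"tx": 2.5,"ty": 0,"tz": 2.4,"rx": 0,"ry": 0,"rz": 0,"grip": 0},
    {"tx": 2.5,"ty": 0,"tz": 2.4,"rx": 0,"ry": 0,"rz": 0,"grip": 0},
    {"tx": 2.5,"ty": 0,"tz": 2.3,"rx": 0,"ry": 0,"rz": 0,"grip": 0}
  ]
}}

```text
t: 22.12
eef_pos: [587.4, 208.6, 158.3]
tcp_rot: [-1.572, -0.001, -1.5]
ft_force: [0.7, 1.2, -0.9]
opening: 0.162
```

>>> {"op": "move_arm", "data": {
  "rows": [
    {"tx": 2.3,"ty": 0,"tz": 2,"rx": 0,"ry": 0,"rz": 0,"grip": 0},
    {"tx": 1.5,"ty": 0,"tz": 1.3,"rx": 0,"ry": 0,"rz": 0,"grip": 0},
    {"tx": 0.75,"ty": 0,"tz": 0.6,"rx": 0,"ry": 0,"rz": 0,"grip": 0},
    {"tx": 0,"ty": 0,"tz": 0,"rx": 0,"ry": 0,"rz": 0,"grip": 0},
    {"tx": 0,"ty": 0,"tz": 0,"rx": 0,"ry": 0,"rz": 0,"grip": 0},
    {"tx": 0,"ty": 0,"tz": 0,"rx": 0,"ry": 0,"rz": 0,"grip": 0}
  ]
}}

```text
t: 22.62
eef_pos: [627.5, 168.6, 158.8]
tcp_rot: [-1.572, -0.0, -1.499]
ft_force: [0.5, 0.2, -1.0]
opening: 0.161
```

```bash
python3 -c "
from h import *
delta(628.6,168.1,64.7)
c=Cam('wrist');p,d=env.read_camera('wrist'); cv2.imwrite('pics/w6.png',p)
"
```

```text
t 22.6167 pos [627.532 168.639 158.767] rot [-1.572 -0.    -1.499] j [0.161 0.579 1.55  0.    1.014 1.66 ] F [ 0.516  0.187 -1.   ] op 0.16056316973995277
tool cm [0.061 9.407 0.112] rotvec [0.001 0.001 0.   ]
```

View pics/w6.png

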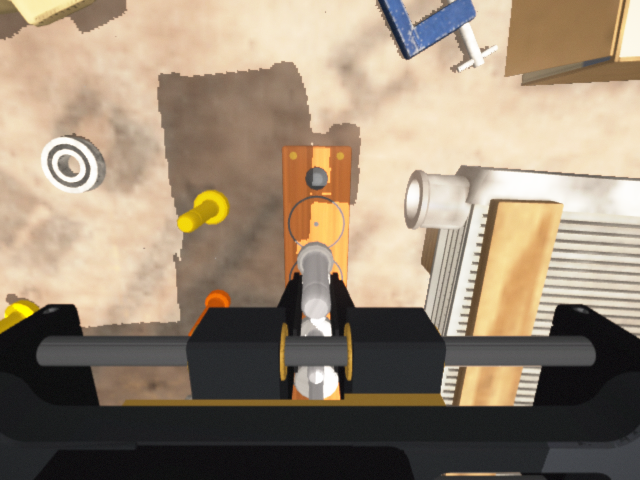

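>>> {"op": "move_arm", "data": {
  "rows": [
    {"tx": 0.04,"ty": 2.5,"tz": 0.06,"rx": 0,"ry": 0,"rz": 0,"grip": 0},
    {"tx": 0,"ty": 2.5,"tz": 0,"rx": 0,"ry": 0,"rz": 0,"grip": 0},
    {"tx": 0,"ty": 2,"tz": 0,"rx": 0,"ry": 0,"rz": 0,"grip": 0},
    {"tx": 0,"ty": 1.2,"tz": 0,"rx": 0,"ry": 0,"rz": 0,"grip": 0},
    {"tx": 0,"ty": 0.7,"tz": 0,"rx": 0,"ry": 0,"rz": 0,"grip": 0},
    {"tx": 0,"ty": 0.3,"tz": 0,"rx": 0,"ry": 0,"rz": 0,"grip": 0},
    {"tx": 0,"ty": 0,"tz": 0,"rx": 0,"ry": 0,"rz": 0,"grip": 0},
    {"tx": 0,"ty": 0,"tz": 0,"rx": 0,"ry": 0,"rz": 0,"grip": 0}
  ]
}}

```text
t: 23.33
eef_pos: [629.5, 167.8, 67.9]
tcp_rot: [-1.57, 0.0, -1.5]
ft_force: [-0.1, -0.2, -0.2]
opening: 0.157
```

>>> {"op": "move_arm", "data": {
  "rows": [
    {"tx": 0,"ty": 0.1,"tz": 0,"rx": 0,"ry": 0,"rz": 0,"grip": 0},
    {"tx": 0,"ty": 0,"tz": 0,"rx": 0,"ry": 0,"rz": 0,"grip": 0}
  ]
}}

```text
t: 23.5
eef_pos: [629.4, 167.6, 66.8]
tcp_rot: [-1.57, 0.0, -1.5]
ft_force: [-0.5, -0.2, -1.3]
opening: 0.162
```

>>> {"op": "move_arm", "data": {
  "rows": [
    {"tx": 0,"ty": 0.1,"tz": -0.05,"rx": 0,"ry": 0,"rz": 0,"grip": 0},
    {"tx": 0,"ty": 0.06,"tz": 0,"rx": 0,"ry": 0,"rz": 0,"grip": 0},
    {"tx": 0,"ty": 0.04,"tz": 0,"rx": 0,"ry": 0,"rz": 0,"grip": 0},
    {"tx": 0,"ty": 0,"tz": 0,"rx": 0,"ry": 0,"rz": 0,"grip": 0}
  ]
}}

```text
t: 23.83
eef_pos: [628.9, 167.6, 64.7]
tcp_rot: [-1.57, 0.0, -1.5]
ft_force: [-0.6, -0.1, 4.7]
opening: 0.159
```

>>> {"op": "move_arm", "data": {
  "rows": [
    {"tx": 0,"ty": 0,"tz": 0,"rx": 0,"ry": 0,"rz": 0,"grip": 0},
    {"tx": 0,"ty": 0,"tz": 0,"rx": 0,"ry": 0,"rz": 0,"grip": 18},
    {"tx": 0,"ty": 0,"tz": 0,"rx": 0,"ry": 0,"rz": 0,"grip": 24},
    {"tx": 0,"ty": 0,"tz": 0,"rx": 0,"ry": 0,"rz": 0,"grip": 34},
    {"tx": 0,"ty": 0,"tz": 0,"rx": 0,"ry": 0,"rz": 0,"grip": 45},
    {"tx": 0,"ty": 0,"tz": 0,"rx": 0,"ry": 0,"rz": 0,"grip": 45},
    {"tx": 0,"ty": -2,"tz": 0,"rx": 0,"ry": 0,"rz": 0,"grip": 45},
    {"tx": 0,"ty": -3.5,"tz": 0,"rx": 0,"ry": 0,"rz": 0,"grip": 45},
    {"tx": 0,"ty": -3.5,"tz": 0,"rx": 0,"ry": 0,"rz": 0,"grip": 45},
    {"tx": 0,"ty": -3.5,"tz": 0,"rx": 0,"ry": 0,"rz": 0,"grip": 45}
  ]
}}

```text
t: 24.67
eef_pos: [628.3, 167.4, 190.2]
tcp_rot: [-1.572, -0.0, -1.5]
ft_force: [0.3, 0.1, 0.7]
opening: 0.445
```

>>> {"op": "move_arm", "data": {
  "rows": [
    {"tx": -3,"ty": -2,"tz": -2,"rx": 0,"ry": 0,"rz": 0,"grip": 45},
    {"tx": -3.5,"ty": -2,"tz": -2.5,"rx": 0,"ry": 0,"rz": 0,"grip": 45},
    {"tx": -3.5,"ty": -2,"tz": -2.5,"rx": 0,"ry": 0,"rz": 0,"grip": 45},
    {"tx": -3.5,"ty": -2,"tz": -2.5,"rx": 0,"ry": 0,"rz": 0,"grip": 45},
    {"tx": -3.5,"ty": -2,"tz": -2.5,"rx": 0,"ry": 0,"rz": 0,"grip": 45},
    {"tx": -3.5,"ty": -2,"tz": -2.5,"rx": 0,"ry": 0,"rz": 0,"grip": 45},
    {"tx": -3.5,"ty": 0,"tz": -2,"rx": 0,"ry": 0,"rz": 0,"grip": 45},
    {"tx": 0,"ty": 0,"tz": 0,"rx": 0,"ry": 0,"rz": 0,"grip": 45},
    {"tx": 0,"ty": 0,"tz": 0,"rx": 0,"ry": 0,"rz": 0,"grip": 45},
    {"tx": 0,"ty": 0,"tz": 0,"rx": 0,"ry": 0,"rz": 0,"grip": 45}
  ]
}}

```text
t: 25.5
eef_pos: [463.7, 374.9, 296.5]
tcp_rot: [-1.571, -0.001, -1.499]
ft_force: [0.6, 0.1, 0.9]
opening: 0.45
```

Run:
```python
from h import *
for n in("top","side","wrist"):
    p,_=env.read_camera(n); cv2.imwrite(f"pics/f_{n}.png",p)
    if n=="top": cv2.imwrite("pics/f_topz.png",cv2.resize(p[165:310,240:330],None,fx=4,fy=4,interpolation=cv2.INTER_CUBIC))
    if n=="side": cv2.imwrite("pics/f_sidez.png",cv2.resize(p[220:310,190:370],None,fx=4,fy=4,interpolation=cv2.INTER_CUBIC))
delta(450,300,300)
```

```text
t 25.65 pos [464.489 374.081 296.479] rot [-1.571 -0.    -1.502] j [ 0.567  0.378  1.514 -0.     1.25   2.069] F [0.294 0.426 0.452] op 0.4496246533487769
tool cm [ 7.29  -0.348 -1.958] rotvec [ 0.    -0.002  0.   ]
```

View pics/f_topz.png

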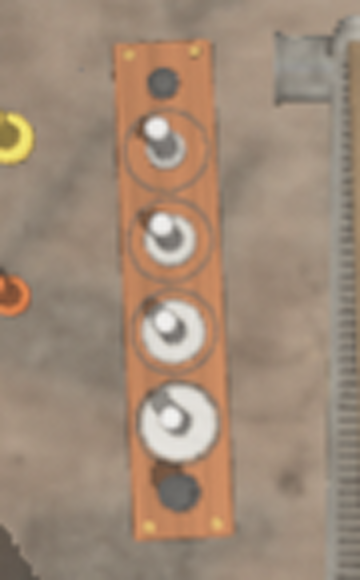

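View pics/f_sidez.png

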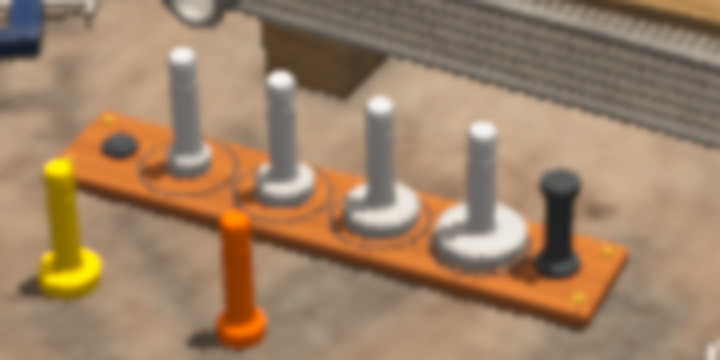

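View pics/f_wrist.png

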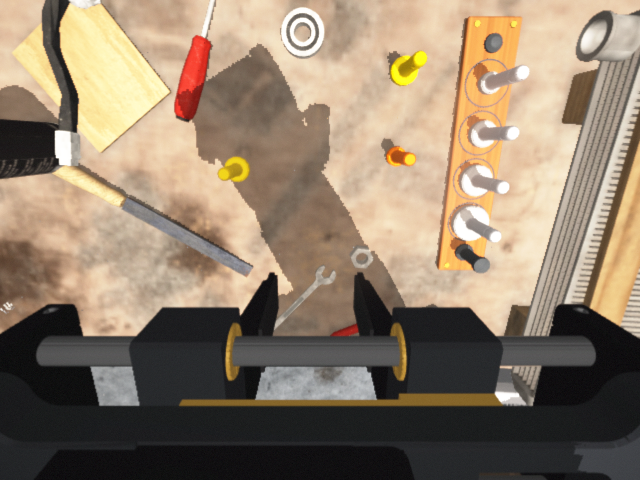

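Run:
```python
from h import *
c=Cam("top")
z=lambda x,y:((x+.5)/4-.5+240,(y+.5)/4-.5+165)
M=np.array([[629.7,168.1],[569.4,162.9],[509.8,159.7],[449.6,155.3]])
S=c.plane([z(*q) for q in [(156,128),(160,224),(165,321),(172,418)]],88)[:,:2]
D=c.plane([z(*q) for q in [(167,148),(170,239),(173,330),(178,422)]],24)[:,:2]
print(S-M);print(D-M)
```

```text
[[-1.278 -0.931]
 [-1.116  0.318]
 [-1.458 -0.952]
 [-0.487 -2.133]]
[[-1.337 -2.506]
 [-1.109 -0.685]
 [-0.838 -0.773]
 [ 0.042 -0.877]]
```

All four are within about 3 mm of their marks and upright, with the arm clear.

```bash
python3 -c "
from h import *
print(env.state()['qvel']); print(env.job_done())"
```

```text
[-0.004 -0.    -0.001  0.003 -0.     0.003]
the job is handed in; nothing more can be done
None
```

The four bearing drivers are back on the rack in order of size: 50 mm next to the tall post, then 42, 34 and 26 mm. I handed the job in after about 26 s of the 96 s allowed. I lifted each one by its stem, lowered it until the wrist force showed contact, and let go slowly. The yellow and orange look-alikes were not touched.

In the last top-camera check, each driver's stem top and disc were within about 3 mm of its mark's centre, against the 12 mm limit. The side, top and wrist pictures show all four upright, and the gripper was well clear of everything.

The one disagreement was that the wrist camera put the marks about 2 mm nearer the robot than the top camera did. I aimed between the two readings, and either way every driver is well within the limit.

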